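# Lay a stained whole-mount slide on the draining stand with the slide lifter

## Robot

A 7-joint arm with a two-finger parallel gripper is mounted at the origin on a cart in front of the work surface, level with it; the furniture and walls round the work are solid. World frame = base frame: x ahead of the robot, y to its left, z up, the work surface at z = 0. Lengths are in m, angles in rad, forces in N, time in s.
With the tool pointing down it reaches from about 0.375 to 0.925 m from the base axis. Payload 3.1 kg.
Tool frame: the origin (TCP) lies at the very end of the fingers, on their centre line; the grasp point (between the pads) lies 19 mm behind it; z points along the fingers, y is the line along which they close (so a half turn about z gives the same grasp; the last joint's range is limited). The gripper opens to 85 mm and grips with 20 to 120 N. Pads are 22 mm wide; open, the fingers measure 114 mm over their backs; the gripper's body (76 mm by 85 mm) begins 54 mm behind the grasp point. The pads swing forward as they close: fully open they stand 13 mm farther back than shut.
Start: joints at [1.049, 0.383, 0.044, 1.598, -0.018, 1.161, -0.05], TCP at [0.267, -0.592, 0.231] pointing down, gripper open.
Joint ranges: [-2.61, 2.61], [-0.41, 2.15], [-1.48, 1.57], [0, 2.5], [-1.57, 4.71], [0.05, 1.97], [-2.85, 2.85]. Speed limits (rad/s): [2.79, 2.79, 3.14, 3.14, 3.14, 3.14, 3.14].

## Interface

Orientations are given as a 3x3 rotation matrix whose columns are the frame's x, y, z axes.
In Python, from rig import ctrl gives the robot as it stands. The module is installed in compiled form; this text tells all that it offers. Calls block until the motion is done:
- ctrl.move_to(position, orientation): joint-space move of the TCP to a pose.
- ctrl.move_linear(position, rot=None, v=0.15, threshold=None): straight line of the TCP; rot=None keeps the orientation; v is the mean speed in m/s. With threshold (N) it stops when the force on the tool has changed by that much, and returns True; else False.
- ctrl.goto_joints(angles): joint-space move.
- ctrl.set_gripper(opening): opening from 0.0 (shut) to 1.0 (fully open); the grip force is fixed at half the most; returns when the fingers have stopped.
- ctrl.hold(seconds).
- ctrl.inverse_kinematics(position, orientation): joint angles nearest the present ones, or None.
- ctrl.get_state(): the state.
- ctrl.read_camera(name): name is "scene" or "top" or "wrist"; returns a dict with "color" (384x512x3 uint8, red, green, blue), "depth" (384x512 float32, m along the optical axis (not along the pixel's ray), 0 where there is no reading), "fx", "fy", "cx", "cy" (pixels), "R" (3x3) and "t" (3): a world point X has camera coordinates R X + t. Camera axes: x right, y down, z forward; pixel columns grow to the right and rows downward; lengths in m; the calibration is good to about 2 mm. A picture is of the moment at which its call begins.
A pose or a line that the arm cannot do raises ctrl.IKError and nothing moves.
- ctrl.hand_in(): hands the job in; it is judged then, once.
The state is a dict: "time_s": time; "qpos": joint angles; "joint_velocities": joint speeds; "tau": joint torques, N m; "tcp_pos": TCP position; "eef_rot": TCP orientation; "contact_force": force on the tool from outside, world axes, zero at the start; "ft_torque": the same for the moment, N m; "width": opening from 0.0 (shut) to 1.0 (fully open); "grip_force": force on a finger pad.
Only numpy, scipy, OpenCV 4.12 (cv2) and the standard library are available. Lean on these libraries where they do the work, as an engineer would, in place of code of your own. Each camera call takes 0.05 s, during which the arm holds its last target. There are 200 camera calls.

## Task

The big stained glass slide lying across the two bars of the staining rack must not be touched by the gripper: take the slide lifter from its rubber mat, slide its blade under the slide between the bars, lift it off and lay it gently, section side up, flat on the two sloping rails of the wire draining stand with its lower edge just inside the turned-up toes. Then draw the lifter out from under it and lay the lifter back with its whole blade flat on the mat. Leave the two small bottles where they stand.

Things in the scene. Friction and masses are not known exactly. Their poses are not given: they have to be found in the camera images.
- plate: Rectangular clear glass slide, 80 (x) x 100 (y) x 4 mm, 75 g, with a frosted white strip along one y edge and a purple-pink section on top. Origin: centre of its underside; z is up out of the stained face. It lies loose across the rack's two bars, its y across them.
- lifter: Steel slide lifter, black handle, 140 g, lying stably blade-down on the mat. Origin: centre of the blade's underside; x to the tip, z up. Blade 100 (x -50..50) x 48 x 2.5 mm, flat; at x -50 its heel turns up 12 mm, a stop for the slide. A 14 mm wide neck climbs from the heel to x -78, z 46; from there the handle rises backward at 25 degrees to x -174, z 94.
- lifter_grip (a point): Middle of the front half of the lifter's handle, at lifter x -115, y 0, z 66 mm. The handle here is 16 mm wide (along lifter y), 20 mm high, with flat sides; pinch it across y.
- rack: Steel staining rack, fixed. Trough 150 (x) x 116 (y) mm, 24 mm high at the rim. Two 6 mm bars run along x, full length, at y = +-36 mm, tops at z 45, on uprights at x = +-75. Origin: centre of the underside, z = 0; x points away from the robot. From the front, between the bars (66 mm clear) and from z 24 up to the slide's underside at z 45, it is open.
- stand: Draining stand of 6 mm wire, fixed. Origin under its middle, z = 0; x points away from the robot. Two rails at y = +-36 mm climb along +x at 35 degrees from the toes (x -55, rail top z 100) to x 47, z 172. Between them is nothing but a cross wire at the top end (125 mm up) and two at bench height. Each toe turns up 10 mm, square to the rail.
- stand_bed (a point): Point midway between the two toes of the stand, on the plane of the rails' top. x runs up the slope (35 degrees), y to the left, z out of the slope. A slide resting against the toes has its origin at x 40, y 0, z 0 mm in this frame.
- mat: Black rubber mat on the bench near its front edge, fixed, 150 (x) x 84 (y) x 3 mm. Origin: centre of its underside.
- stain_bottle: Small amber dropper bottle, black cap, 29 mm wide, 63 mm high, loose; bystander in front of the right-hand microscope. Origin: centre of its base.
- oil_bottle: Small clear bottle, white cap, 29 mm wide, 63 mm high, loose; bystander in front of the right-hand microscope. Origin: centre of its base.
- microscope_1: The right-hand one of the two microscopes, fixed; keep clear of it. Its foot and stage fill about x 0.56 to 0.85, y -0.08 to 0.14 m; its eyepieces overhang at z 0.30 to 0.39 m over x 0.47 to 0.62, y 0.02 to 0.13 m. Origin: middle of its foot.

How it is judged:
By the outcome, as a careful person would: the job done as asked, in the order asked, and still so for the second after the job is handed in, with the robot touching nothing.
It also fails if it takes over 64 s, if anything falls off the work surface, if the arm or the gripper's body presses on something with over 40 N, if the wrist force passes 120 N, or if a joint passes its speed limit or range.

## Working session

There is one attempt and no reset: what is moved stays moved. The work goes in short steps, each a Python script; the robot and the scene stay as the last script left them, time stands still between calls to the robot, and variables do not carry over. Pictures are saved under pics/ and viewed, at most 12 in all, crops included, and the job is handed in when it is done.

```bash
mkdir -p pics; ls; python3 - <<'E'
from rig import ctrl
import cv2,numpy as np
ims=[]
for n in("scene","top"):
    d=ctrl.read_camera(n); np.savez(f"{n}.npz",**d)
    ims.append(d["color"][:,:,::-1]); print(n,d["fx"],d["cx"],d["cy"],d["R"].round(3).tolist(),d["t"].round(3))
    cv2.imwrite(f"pics/{n}0.png",cv2.resize(ims[-1],(800,600),interpolation=cv2.INTER_CUBIC))
print(ctrl.get_state())
E
```

```text
pics
scene 419.86848113933746 255.92788654797636 192.17750232187655 [[0.846, -0.533, -0.021], [-0.387, -0.586, -0.712], [0.367, 0.61, -0.702]] [-0.352  0.337  0.623]
top 420.24318564686035 253.91945556668355 190.8950128702735 [[-0.024, -1.0, -0.016], [-0.993, 0.026, -0.119], [0.12, 0.013, -0.993]] [0.167 0.536 0.95 ]
{'time_s': 0.1, 'qpos': array([ 1.04919938,  0.38378618,  0.04386713,  1.59944633, -0.01788185,
        1.1611838 , -0.04992361]), 'joint_velocities': array([ 6.02557506e-05, -3.22943041e-03,  1.70588612e-03, -3.34195440e-03,
        1.09932478e-03,  1.25180961e-03, -1.31212359e-03]), 'tau': array([ 2.67044095e-03, -4.34732795e+01,  1.02940422e+00, -2.50455183e+01,
        1.08539953e-02,  5.45610645e-03,  1.89787812e-05]), 'tcp_pos': array([ 0.26691586, -0.59171935,  0.22997836]), 'eef_rot': array([[ 9.11519748e-01,  4.11254724e-01, -1.14074215e-03],
       [ 4.11256276e-01, -9.11517234e-01,  2.14666020e-03],
       [-1.56981976e-04, -2.42586053e-03, -9.99997045e-01]]), 'contact_force': array([-0.46809128, -0.14276068, -0.25071634]), 'ft_torque': array([ 0.04517567, -0.00759222,  0.01999959]), 'grip_force': 0.0, 'width': 0.9982828769503942}
```

View pics/scene0.png

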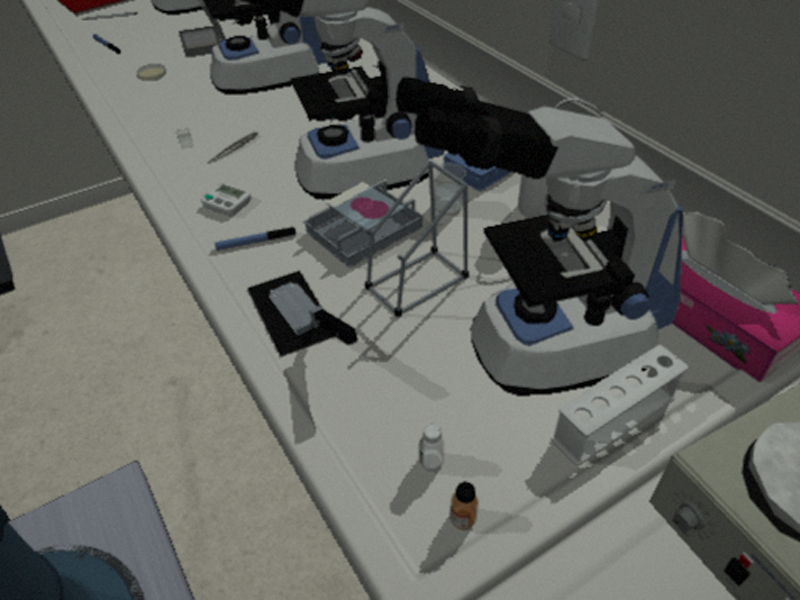

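View pics/top0.png

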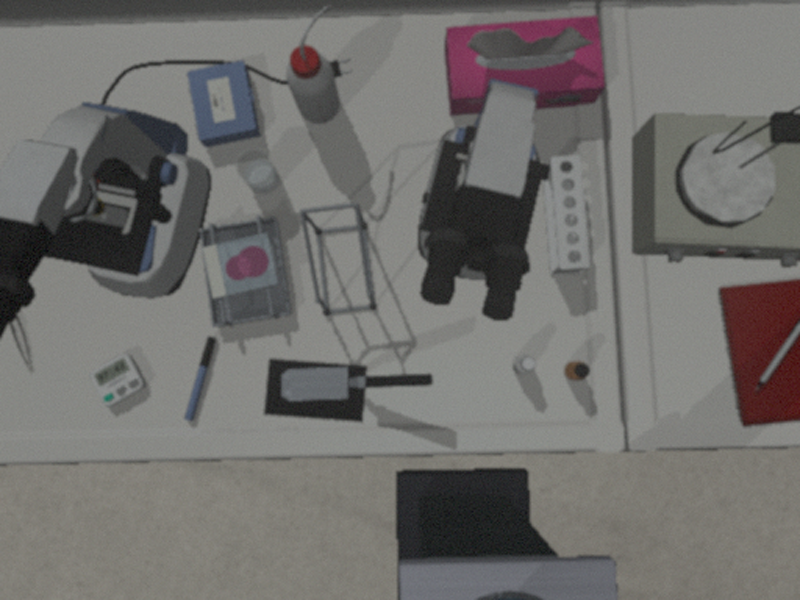

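The scene view shows the rack with slide, wire stand, mat and lifter, and both bottles. In the top view (800 px wide), the rack is at (247,272), the slide at (243,262), the stand at (340,260), the lifter blade at (315,384), its handle end at (432,380), and the bottles at (525,365) and (577,371). I'll rectify close-ups onto known planes next.

```bash
cat > h.py <<'E'
import numpy as np,cv2
def pw(d,u,v,z):
    R,t=d["R"],d["t"]; C=-R.T@t
    r=R.T@np.array([(u-d["cx"])/d["fx"],(v-d["cy"])/d["fy"],1.]); return C+r*(z-C[2])/r[2]
def wp(d,X):
    c=(d["R"]@np.atleast_2d(X).T).T+d["t"]; return np.c_[d["fx"]*c[:,0]/c[:,2]+d["cx"],d["fy"]*c[:,1]/c[:,2]+d["cy"]]
def rect(d,cx,cy,wx,wy,z,s):
    # world-aligned view of the plane z: up=+x, left=+y, s px per m
    P=np.array([[cx+wx,cy+wy,z],[cx+wx,cy-wy,z],[cx-wx,cy-wy,z],[cx-wx,cy+wy,z]])
    dst=np.float32([[0,0],[2*wy*s,0],[2*wy*s,2*wx*s],[0,2*wx*s]])
    M=cv2.getPerspectiveTransform(wp(d,P).astype(np.float32),dst)
    return cv2.warpPerspective(d["color"][:,:,::-1].copy(),M,(int(2*wy*s),int(2*wx*s)),flags=cv2.INTER_CUBIC)
E
python3 - <<'E'
from h import *
d=dict(np.load("top.npz"))
for n,u,v,z in[("rack",247,272,.03),("plate",243,262,.049),("blade",315,384,.005),("hend",432,380,.1),("matc",316,389,.003),("oil",525,365,.063),("stain",577,371,.063),("standbase",345,258,0)]:
    print(n,pw(d,u*.64,v*.64,z).round(3))
a=rect(d,.547,.23,.1,.1,.045,1500)
p=pw(d,316*.64,389*.64,.003)
b=rect(d,p[0],p[1]-.04,.09,.13,.003,2000)
d["color"]=cv2.convertScaleAbs(d["color"],alpha=1.6)
c=rect(d,.45,.17,.15,.2,.0,2000); print(p)
cv2.imwrite("pics/rect0.png",c)
E
```

```text
rack [0.587 0.379 0.03 ]
plate [0.599 0.381 0.049]
blade [0.416 0.281 0.005]
hend [0.418 0.107 0.1  ]
matc [0.408 0.28  0.003]
oil [ 0.436 -0.028  0.063]
stain [ 0.425 -0.102  0.063]
standbase [0.61  0.233 0.   ]
[0.40797497 0.27981847 0.003     ]
```

View pics/rect0.png

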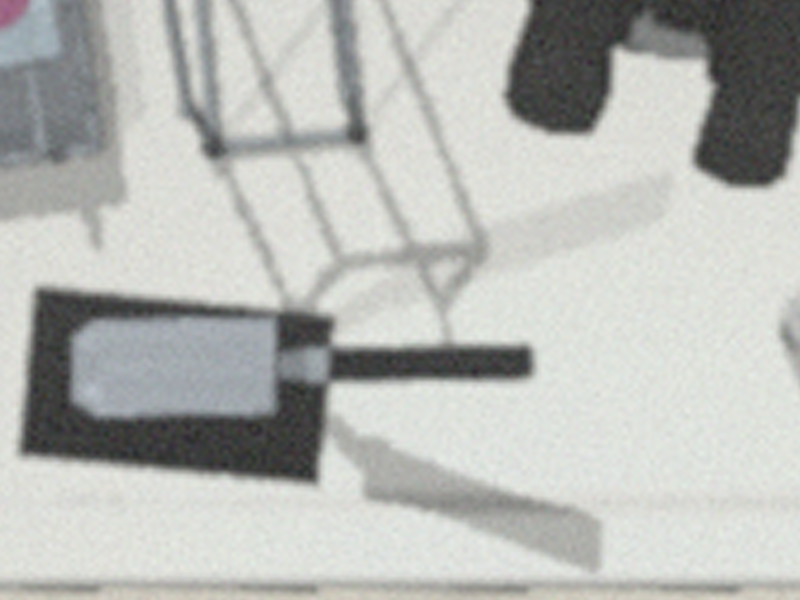

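The rectified view (up is +x, left is +y) shows the blade at about (174,367), the heel at column 276 and the handle end at column 530. That makes lifter +x point along world +y, at roughly (0.416, 0.283). Next I'll check reach for the whole plan, retract past the eyepieces, and look with the wrist camera.

```bash
cat >> h.py <<'E'
def Rz(a): c,s=np.cos(a),np.sin(a); return np.array([[c,-s,0],[s,c,0],[0,0,1.]])
def Ry(a): c,s=np.cos(a),np.sin(a); return np.array([[c,0,s],[0,1,0],[-s,0,c]])
A=np.radians(25)
RT=np.array([[np.cos(A),0,-np.sin(A)],[0,-1,0],[-np.sin(A),0,-np.cos(A)]])  # tool in lifter frame (cols x,y,z)
G=np.array([-.115,0,.066])
def tcp(p,yaw,pitch=0,back=0.):
    """TCP pose for lifter origin p, yaw, pitch(tip up); back = retreat along tool z"""
    R=Rz(yaw)@Ry(-pitch); Rt=R@RT
    return np.array(p)+R@G+Rt[:,2]*(.019-back),Rt
E
python3 - <<'E'
from h import *
from rig import ctrl
print(np.linalg.det(RT))
p35=np.radians(35); toe=np.array([.555,.233,.1]); S=Ry(-p35)
L=[("mat",[.4165,.283,.003],np.pi/2,0,0),("matab",[.4165,.283,.1],np.pi/2,0,0),("pre",[.45,.38,.036],0,0,0),("ins",[.609,.38,.036],0,0,0),("lift",[.609,.38,.15],0,0,0),
("sup",toe+S@[.053,0,.05],0,p35,0),("splace",toe+S@[.053,0,-.0105],0,p35,0),("sout",toe+S@[-.062,0,-.0105],0,p35,0)]
for n,*a in L:
    P,R=tcp(*a); q=ctrl.inverse_kinematics(P,R); print(n,P.round(3),None if q is None else np.round(q,2))
Rd=np.array([[0,1,0],[1,0,0],[0,0,-1.]])
for P in([.16,-.36,.35],[.38,0,.35],[.34,.22,.35],[.42,.3,.38]):
    q=ctrl.inverse_kinematics(P,Rd); print(P,None if q is None else np.round(q,2))
E
```

```text
0.9999999999999999
mat [0.416 0.16  0.052] [ 0.14  0.68 -1.01  2.03  0.89  1.3  -1.36]
matab [0.416 0.16  0.149] [ 0.22  0.5  -1.09  1.99  0.72  1.38 -1.2 ]
pre [0.327 0.38  0.085] [ 0.01  0.76 -1.01  1.81  0.3   1.18 -2.66]
ins [0.486 0.38  0.085] [-0.14  0.83 -0.7   1.47  0.21  1.34 -2.4 ]
lift [0.486 0.38  0.199] [-0.09  0.73 -0.81  1.4   0.18  1.51 -2.44]
sup [0.441 0.233 0.141] [ 0.42  0.33 -1.16  2.11  0.56  0.84 -2.64]
splace [0.476 0.233 0.091] [ 0.18  0.4  -0.88  2.08  0.62  0.75 -2.65]
sout [0.381 0.233 0.025] [-1.18  0.29  0.49  2.34 -0.06  0.41 -2.23]
[0.16, -0.36, 0.35] [ 1.16 -0.21 -0.09  1.99 -0.02  1.36  1.07]
[0.38, 0, 0.35] [ 0.62 -0.26 -0.6   2.   -0.15  1.36  0.07]
[0.34, 0.22, 0.35] [ 0.79 -0.4  -1.12  1.94 -0.37  1.4  -0.24]
[0.42, 0.3, 0.38] [ 0.09  0.09 -0.83  1.68  0.07  1.4  -0.75]
```

```bash
python3 - <<'E'
from h import *
from rig import ctrl
s=ctrl.get_state(); ctrl.move_to([.16,-.36,.36],s["eef_rot"])
q=np.array(ctrl.get_state()["qpos"]); q[0]=-.55;q[6]=-.55; ctrl.goto_joints(q)
s=ctrl.get_state(); print(s["time_s"],s["tcp_pos"],s["eef_rot"].round(2))
Rd=np.array([[0,1,0],[1,0,0],[0,0,-1.]])
ctrl.move_to([.45,.27,.40],Rd)
s=ctrl.get_state(); print(s["time_s"],s["tcp_pos"],s["qpos"].round(2))
d=ctrl.read_camera("wrist"); np.savez("w1.npz",**d); print(d["fx"],(-d["R"].T@d["t"]).round(3),d["R"].round(2))
cv2.imwrite("pics/w1.png",cv2.resize(cv2.convertScaleAbs(d["color"][:,:,::-1],alpha=1.4),(800,600),interpolation=cv2.INTER_CUBIC))
p35=np.radians(35); toe=np.array([.555,.233,.1]); S=Ry(-p35)
L=[("mat",[.4165,.283,.003],np.pi/2,0,0),("matab",[.4165,.283,.1],np.pi/2,0,0),("pre",[.45,.38,.036],0,0,0),("ins",[.609,.38,.036],0,0,0),("lift",[.609,.38,.15],0,0,0),
("sup",toe+S@[.053,0,.05],0,p35,0),("splace",toe+S@[.053,0,-.0105],0,p35,0),("sout",toe+S@[-.062,0,-.0105],0,p35,0)]
for n,*a in L:
    P,R=tcp(*a); q=ctrl.inverse_kinematics(P,R); print(n,P.round(3),None if q is None else np.round(q,2))
E
```

```text
3.2167 [0.36082824 0.15968167 0.35967315] [[ 0.02  1.   -0.  ]
 [ 1.   -0.02 -0.  ]
 [-0.   -0.   -1.  ]]
3.8583 [0.45054129 0.26906351 0.39949971] [-0.6   0.05 -0.02  1.66  0.    1.44 -0.62]
284.1337629828368 [0.45  0.339 0.542] [[ 1.   -0.   -0.  ]
 [-0.   -0.96  0.28]
 [-0.   -0.28 -0.96]]
mat [0.416 0.16  0.052] [-0.66  0.43 -0.04  2.06  0.42  0.99 -1.  ]
matab [0.416 0.16  0.149] [-0.65  0.26 -0.05  2.02  0.37  1.17 -0.91]
pre [0.327 0.38  0.085] [-0.7   0.5  -0.06  1.84 -0.29  1.14 -2.17]
ins [0.486 0.38  0.085] [-0.63  0.7   0.03  1.5  -0.27  1.32 -2.05]
lift [0.486 0.38  0.199] [-0.64  0.58  0.05  1.43 -0.27  1.5  -2.09]
sup [0.441 0.233 0.141] [-0.61  0.13 -0.02  2.15  0.16  0.73 -2.32]
splace [0.476 0.233 0.091] [-0.63  0.26  0.04  2.12  0.15  0.62 -2.28]
sout [0.381 0.233 0.025] [-0.69  0.27 -0.04  2.32  0.3   0.44 -2.56]
```

View pics/w1.png

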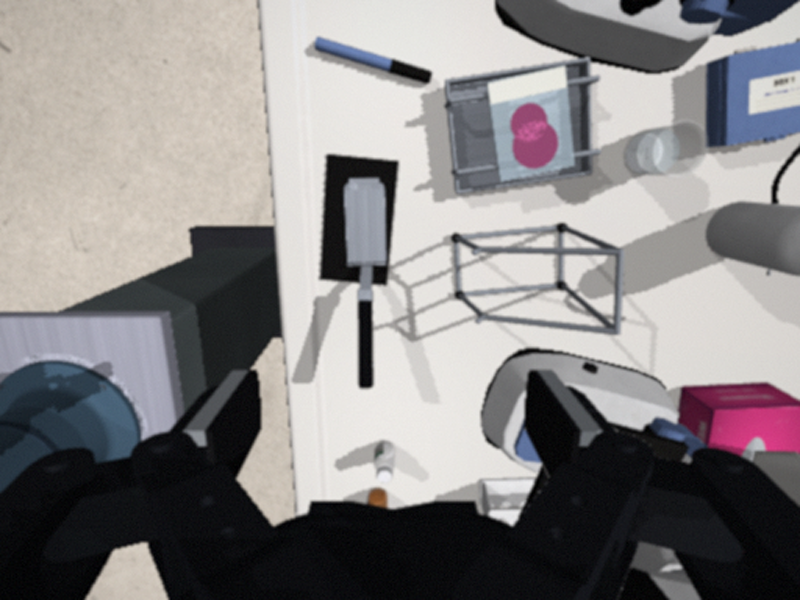

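The wrist view shows, in 800-px coordinates:
- **Rack rim corners:** (447,80), (590,60), (592,176), (457,191)
- **Slide corners:** (488,82), (565,68), (574,173), (500,183)
- **Stand rails:** from (475,250) and (481,317) up to (619,250) and (616,329)
- **Lifter:** blade between (345,180) and (385,265), handle end at (366,386)

```bash
cat > f.py <<'E'
from h import *
d=dict(np.load("w1.npz")); k=512/800
def P(L,z): return np.array([pw(d,u*k,v*k,z) for u,v in L])
def show(n,L,z):
    p=P(L,z); print(n,p.round(4)[:,:2].tolist())
show("rim",[(447,80),(590,60),(592,176),(457,191)],.024)
show("slide",[(488,82),(565,68),(574,173),(500,183)],.049)
show("toes",[(475,250),(481,317)],.1)
show("top",[(619,250),(616,329)],.170)
show("feet",[(456,238),(459,295),(562,228),(562,287)],.003)
show("blade",[(345,180),(385,180),(387,265),(346,265)],.0055)
show("hend",[(366,386)],.1); show("hfront",[(365,300)],.06)
show("mat",[(328,155),(398,160),(386,284),(321,279)],.003)
E
python3 f.py; python3 - <<'E'
from h import *
d=dict(np.load("w1.npz")); d["color"]=cv2.convertScaleAbs(d["color"],alpha=1.3)
im=d["color"][:,:,::-1]
a=cv2.resize(im[20:225,195:405],None,fx=2.85,fy=2.85,interpolation=cv2.INTER_CUBIC) # rack+stand
print(a.shape); cv2.imwrite("pics/w1a.png",a)
E
```

```text
rim [[0.5076, 0.4328], [0.6572, 0.4517], [0.6737, 0.3341], [0.5226, 0.3179]]
slide [[0.5464, 0.4263], [0.623, 0.439], [0.6433, 0.3375], [0.565, 0.3272]]
toes [[0.5323, 0.2634], [0.5421, 0.1926]]
top [[0.6408, 0.2753], [0.648, 0.2045]]
feet [[0.5265, 0.2614], [0.533, 0.1895], [0.654, 0.2734], [0.6616, 0.1998]]
blade [[0.394, 0.3298], [0.4407, 0.3297], [0.4425, 0.2286], [0.3921, 0.2287]]
hend [[0.4202, 0.1129]]
hfront [[0.4183, 0.1996]]
mat [[0.3749, 0.3577], [0.4558, 0.3521], [0.4411, 0.2039], [0.3601, 0.2104]]
(584, 598, 3)
```

View pics/w1a.png

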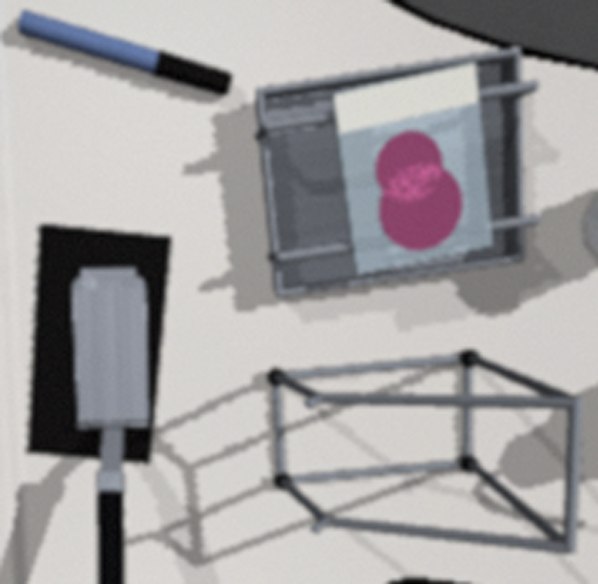

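The sizes match the specification:
- **Rack:** centre (0.590, 0.384), yaw about 7°.
- **Slide:** centre (0.594, 0.3825), yaw about 10°.
- **Stand:** toes near (0.542, 0.2285), yaw about 6°.
- **Lifter:** at (0.4175, 0.281), yaw about 91°.

I'll grasp the lifter now.

```bash
python3 - <<'E'
from h import *
from rig import ctrl
LP=np.array([.4178,.281,.003]); yaw=np.radians(91)
P,R=tcp(LP,yaw,0,.11); ctrl.move_to(P,R)
P,R=tcp(LP,yaw); print(ctrl.move_linear(P,R,threshold=8))
ctrl.set_gripper(0.0); s=ctrl.get_state(); print(s["width"],s["grip_force"],s["contact_force"],s["tcp_pos"]-P)
np.save("grasp.npy",s["tcp_pos"])
ctrl.move_linear(P+[0,0,.15],v=.12)
s=ctrl.get_state(); print(s["width"],s["contact_force"],s["time_s"])
# turn at height, well short of rack and stand
sy=np.radians(10); u=np.array([np.cos(sy),np.sin(sy),0])
o=np.array([.5944,.3825,0])-.14*u
P,R=tcp(o+[0,0,.13],sy); ctrl.move_to(P,R)
s=ctrl.get_state(); print(s["qpos"].round(2),s["time_s"],s["contact_force"])
d=ctrl.read_camera("wrist"); np.savez("w2.npz",**d); print((-d["R"].T@d["t"]).round(3))
cv2.imwrite("pics/w2.png",cv2.resize(cv2.convertScaleAbs(d["color"][:,:,::-1],alpha=1.3),(800,600),interpolation=cv2.INTER_CUBIC))
E
```

```text
False
0.1781409424614763 60.17705798149109 [-0.07770569  0.59475433  0.66976641] [-6.39392321e-05  8.30795418e-05  1.29402801e-04]
0.1782626408398777 [ 0.15913674  0.48544965 -1.58762013] 7.8417
[-0.73  0.36  0.01  1.81 -0.23  1.35 -2.02] 8.9333 [-0.60729295  0.51902269 -1.27671647]
[0.456 0.359 0.278]
```

View pics/w2.png

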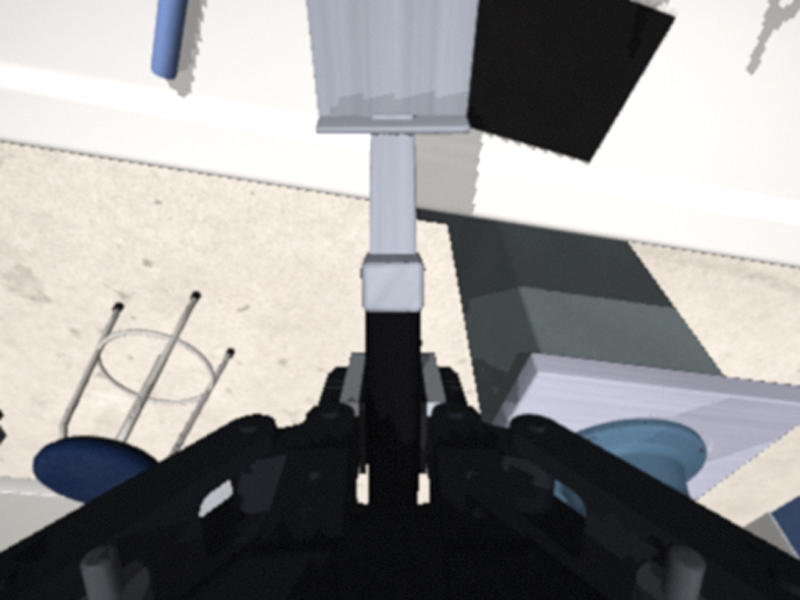

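The view shows the lifter held straight, with the heel's top edge from (318,125) to (469,125) and the collar at (392,260). The camera looks backward here, so I'll compare the heel's projection with the nominal pose and use the scene camera to check the blade.

```bash
python3 - <<'E'
from h import *
from rig import ctrl
d=dict(np.load("w2.npz")); s=ctrl.get_state()
RL=s["eef_rot"]@RT.T; o=s["tcp_pos"]-s["eef_rot"][:,2]*.019-RL@G
def pr(L): return (wp(d,(RL@np.array(L).T/1e3).T+o)/.64).round(1)
print("heel top",pr([[-50,24,12],[-50,-24,12]]),"heel base",pr([[-50,24,2.5],[-50,-24,2.5]]),"handle front",pr([[-78,0,46]]))
print("origin",o, np.degrees(np.arctan2(RL[1,0],RL[0,0])),RL[2,0])
for n in("scene","top"):
    d=ctrl.read_camera(n); np.savez(n+"2.npz",**d)
    print(n,pr([[50,24,2.5],[50,-24,2.5],[-50,24,12],[-50,-24,12],[0,0,2.5]]))
    print(" slide",(wp(d,[[.5944,.3825,.049],[.5464,.4263,.049],[.565,.3272,.049]])/.64).round(1))
a=np.load("scene2.npz")["color"][60:240,80:320,::-1]; b=np.load("top2.npz")["color"][120:300,80:320,::-1]
cv2.imwrite("pics/st2.png",cv2.convertScaleAbs(cv2.resize(np.vstack([a,b]),None,fx=1.66,fy=1.66,interpolation=cv2.INTER_CUBIC),alpha=1.4))
E
```

```text
heel top [[316.9 128.2]
 [474.  128.2]] heel base [[320.7 117.4]
 [469.9 117.4]] handle front [[395.7 268.7]]
origin [0.4565462  0.35746617 0.12966247] 10.02772052982764 -0.00028748384583127763
scene [[305.  176.8]
 [325.2 190.6]
 [245.2 199.7]
 [264.9 215.1]
 [286.3 197.9]]
 slide [[366.1 204.6]
 [326.4 201. ]
 [367.6 229.1]]
top [[220.5 322.5]
 [255.5 315.4]
 [231.1 396.3]
 [267.  389. ]
 [244.3 355.5]]
 slide [[241.7 264.8]
 [212.  297.6]
 [278.8 283.4]]
```

View pics/st2.png

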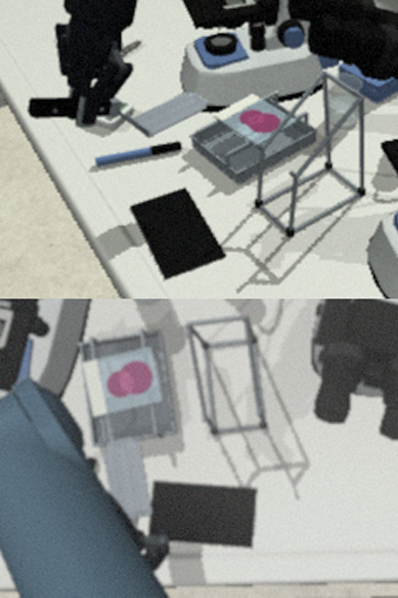

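The held lifter matches the nominal pose within about 1 mm, with the blade level and aligned with the slide. I'll insert it now.

```bash
python3 - <<'E'
from h import *
from rig import ctrl
sy=np.radians(10); u=np.array([np.cos(sy),np.sin(sy),0]); C=np.array([.5944,.3825,0])
P,R=tcp(C-.14*u+[0,0,.0355],sy); print(ctrl.move_linear(P,R,v=.1,threshold=6))
P,R=tcp(C+.005*u+[0,0,.0355],sy); print(ctrl.move_linear(P,R,v=.07,threshold=5))
s=ctrl.get_state(); print(s["time_s"],s["contact_force"],s["tcp_pos"]-P)
d=ctrl.read_camera("wrist"); np.savez("w3.npz",**d)
a=d["color"][:200,100:400,::-1]
e=ctrl.read_camera("scene"); b=e["color"][90:230,150:360,::-1]
a=cv2.resize(a,(500,333),interpolation=cv2.INTER_CUBIC); b=cv2.resize(b,(500,333),interpolation=cv2.INTER_CUBIC)
cv2.imwrite("pics/w3.png",cv2.convertScaleAbs(cv2.resize(np.vstack([a,b]),None,fx=.9,fy=.9),alpha=1.3))
E
```

```text
False
False
12.4 [-0.23762103 -0.33930136 -1.7767202 ] [-3.59698778e-04  5.17918497e-05  6.59658587e-05]
```

View pics/w3.png

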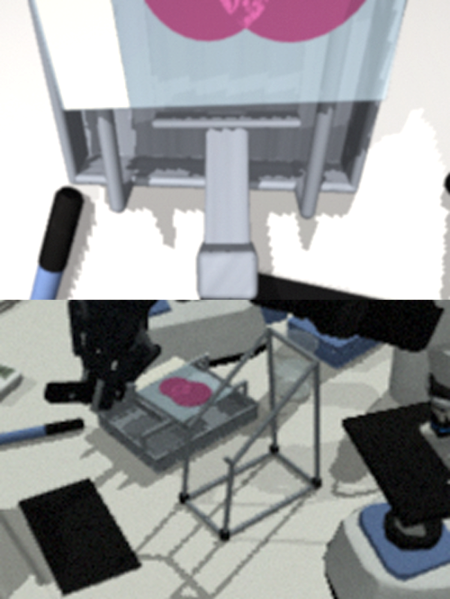

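The blade is centred under the slide: heel centre column 227, slide centre about 228, with a gap of roughly 4–5 mm. I'll advance 3 mm, lift, pitch up, and stop above the stand for a look.

```bash
cat >> h.py <<'E'
TOE=np.array([.5423,.2285,.1]); SY=np.radians(6.3); P35=np.radians(35)
def bed(x,y,z,toe=TOE): return tcp(toe+Rz(SY)@Ry(-P35)@[x,y,z],SY,P35)
E
python3 - <<'E'
from h import *
from rig import ctrl
sy=np.radians(10); u=np.array([np.cos(sy),np.sin(sy),0]); C=np.array([.5944,.3825,0])
P,R=tcp(C+.008*u+[0,0,.0355],sy); ctrl.move_linear(P,R,v=.03)
P,R=tcp(C+.008*u+[0,0,.055],sy); ctrl.move_linear(P,R,v=.02)
print(ctrl.get_state()["contact_force"])
P,R=tcp(C+.008*u+[0,0,.16],sy); ctrl.move_linear(P,R,v=.08)
print(ctrl.get_state()["contact_force"],ctrl.get_state()["time_s"])
P,R=tcp([.56,.32,.23],np.radians(8),P35); ctrl.move_linear(P,R,v=.07)
ctrl.move_linear(*bed(.052,0,.06),v=.08)
ctrl.move_linear(*bed(.052,0,.022),v=.05)
s=ctrl.get_state(); print(s["contact_force"],s["time_s"],s["qpos"].round(2),s["width"])
d=ctrl.read_camera("wrist"); np.savez("w4.npz",**d)
a=d["color"][:240,:,::-1]
e=ctrl.read_camera("scene"); np.savez("s4.npz",**e); b=e["color"][60:240,180:350,::-1]
a=cv2.resize(a,(640,300),interpolation=cv2.INTER_CUBIC); b=cv2.resize(b,(283,300),interpolation=cv2.INTER_CUBIC)
b=np.hstack([b,np.zeros((300,640-283,3),np.uint8)])
cv2.imwrite("pics/w4.png",cv2.convertScaleAbs(np.vstack([a,b]),alpha=1.3))
E
```

```text
[-0.61173066  0.12977213 -3.52590883]
[ 0.26287292  0.04207766 -2.51972095] 15.3417
[-0.46501661 -0.32753679 -2.01722281] 18.9333 [-0.73  0.15  0.14  2.19  0.1   0.65 -2.12] 0.17673566336728871
```

View pics/w4.png

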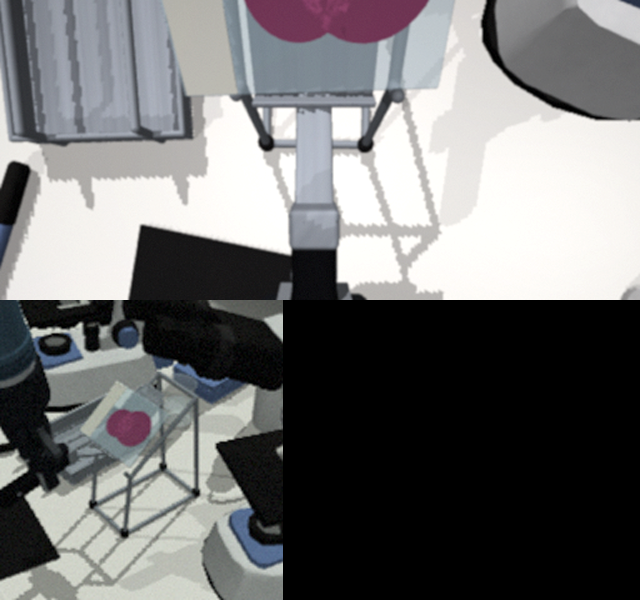

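The slide rests square against the heel, section up. The toe tips show at about (238,95) and (399,95), just behind the slide's lower edge at row 92. I'll compare these with the predicted toe positions.

```bash
python3 - <<'E'
from h import *
d=dict(np.load("w4.npz")); S=Rz(SY)@Ry(-P35)
def pr(L): return (wp(d,(S@np.array(L).T/1e3).T+TOE)*1.25).round(1)
print("toe tip",pr([[-3,36,10],[-3,-36,10]]),"toe base",pr([[-3,36,-3],[-3,-36,-3]]))
print("shift +5 x",pr([[2,36,10],[2,-36,10]]), "+5y",pr([[-3,41,10]]))
o=np.array([52,0,22.])
print("heel top",pr([o+[-50,24,12],o+[-50,-24,12]]),"slide edge",pr([o+[-48,50,6.5],o+[-48,-50,6.5]]))
h=lambda x,y,z:wp(d,[[x,y,z]])*1.25
print("feet pred",[ (wp(d,[np.array([.597,.2345,0.003])+Rz(SY)@[-.065,y,0]])*1.25).round(1) for y in(.036,-.036)])
c=d["color"][50:125,160:350,::-1]; cv2.imwrite("pics/w4c.png",cv2.convertScaleAbs(cv2.resize(c,None,fx=4,fy=4,interpolation=cv2.INTER_CUBIC),alpha=1.3))
E
```

```text
toe tip [[234.7  94. ]
 [397.   94. ]] toe base [[239.3  84.4]
 [392.2  84.4]]
shift +5 x [[233.   82.2]
 [398.8  82.2]] +5y [[223.4  94. ]]
heel top [[253.6 102.4]
 [378.8 102.4]] slide edge [[188.4  92.1]
 [443.9  92.2]]
feet pred [array([[266. , 139.1]]), array([[364.1, 139.1]])]
```

View pics/w4c.png

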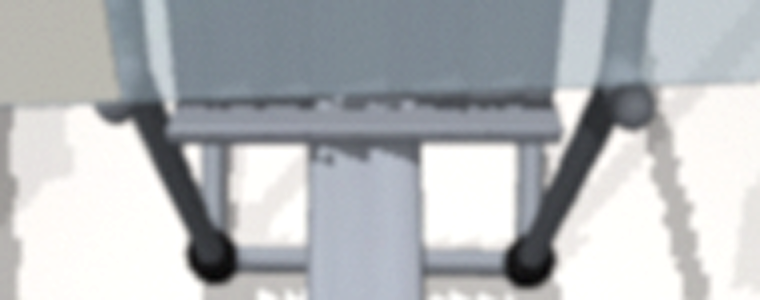

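The toe prediction holds within about 1 mm, and the slide's lower edge is about 3–5 mm inside the toes. I'll lower it, draw the lifter out and check.

```bash
python3 - <<'E'
from h import *
from rig import ctrl
ctrl.move_linear(*bed(.053,0,.004),v=.03)
ctrl.move_linear(*bed(.053,0,-.014),v=.015)
print(ctrl.get_state()["contact_force"])
print(ctrl.move_linear(*bed(-.060,0,-.014),v=.05,threshold=8))
s=ctrl.get_state(); print(s["contact_force"],s["time_s"])
P,R=bed(-.060,0,-.014); ctrl.move_linear(P+[-.02,0,.02],R,v=.08)
d=ctrl.read_camera("wrist"); e=ctrl.read_camera("scene"); t=ctrl.read_camera("top"); np.savez("s5.npz",**e)
a=cv2.resize(d["color"][:240,:,::-1],(640,300)); b=cv2.resize(e["color"][60:240,180:350,::-1],(283,300),interpolation=cv2.INTER_CUBIC)
c=cv2.resize(t["color"][110:290,130:345,::-1],(357,300),interpolation=cv2.INTER_CUBIC)
cv2.imwrite("pics/w5.png",cv2.convertScaleAbs(np.vstack([a,np.hstack([b,c])]),alpha=1.3))
E
```

```text
[ 0.26884068 -0.29242226 -2.25601898]
False
[-0.77948231  0.07780236 -1.90789955] 23.5417
```

View pics/w5.png

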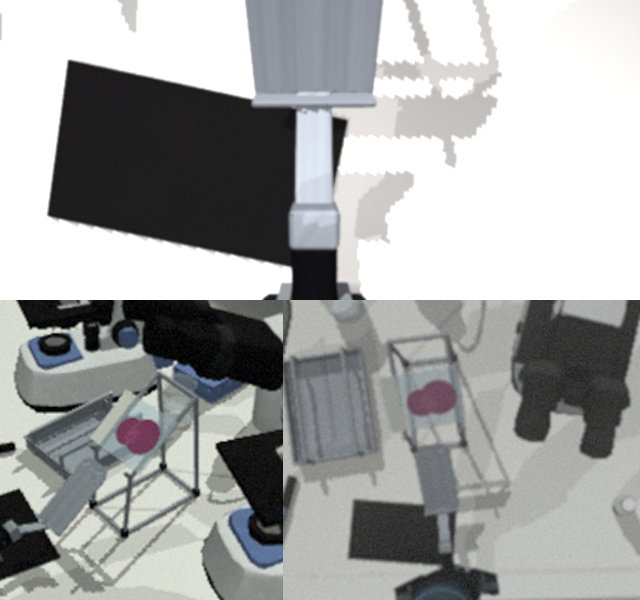

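The slide lies on both rails against the toes, section side up, and the lifter is clear of it. I'll return the lifter centred on the mat and aligned with it (yaw 84°), since its original spot was close to the mat's edge.

```bash
python3 - <<'E'
from h import *
from rig import ctrl
s=ctrl.get_state(); ctrl.move_linear(s["tcp_pos"]+[-.005,0,.13],v=.12)
yaw=np.radians(84.3); M=np.array([.408,.281,0])
P,R=tcp(M+[0,0,.15],yaw); ctrl.move_to(P,R)
P,R=tcp(M+[0,0,.012],yaw); ctrl.move_linear(P,R,v=.1)
P,R=tcp(M+[0,0,.0025],yaw); print(ctrl.move_linear(P,R,v=.015,threshold=3))
s=ctrl.get_state(); print(s["tcp_pos"]-P,s["contact_force"],s["time_s"])
ctrl.set_gripper(0.6)
p=s["tcp_pos"]; ctrl.move_linear(p-R[:,2]*.12,v=.1)
s=ctrl.get_state(); print(s["contact_force"],s["time_s"])
Rd=np.array([[0,1,0],[1,0,0],[0,0,-1.]]); ctrl.move_to([.42,.2,.40],Rd)
d=ctrl.read_camera("wrist"); np.savez("w6.npz",**d)
t=ctrl.read_camera("scene")
a=cv2.resize(d["color"][:340,100:440,::-1],(400,400),interpolation=cv2.INTER_CUBIC); b=cv2.resize(t["color"][60:260,130:330,::-1],(400,400),interpolation=cv2.INTER_CUBIC)
cv2.imwrite("pics/w6.png",cv2.convertScaleAbs(np.hstack([a,b]),alpha=1.3))
E
```

```text
True
[-0.00019155 -0.00036014  0.00049971] [-0.53630591 -0.16740178  2.70158121] 28.8083
[-0.48537408  0.20287461  0.91384175] 30.6083
```

View pics/w6.png

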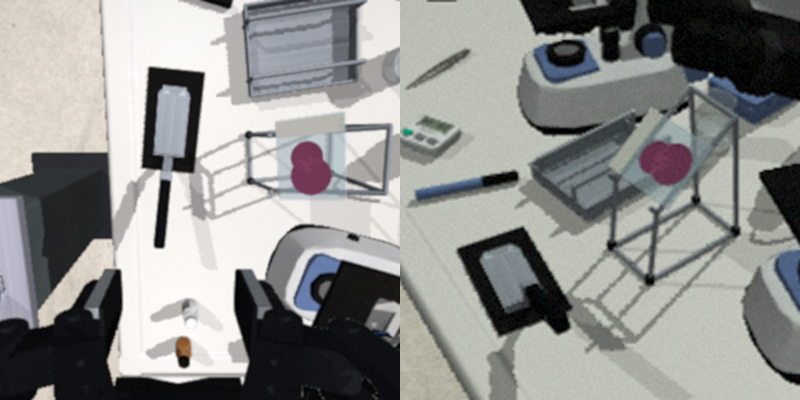

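The lifter's whole blade is on the mat, the slide sits flat on the rails at the toes, and both bottles stand undisturbed. I'll hand in.

```bash
python3 -c "
from rig import ctrl
print(ctrl.hand_in())"
```

```text
the job is handed in; nothing more can be done
None
```

The job is handed in at about 31 s of the 64 s allowed: the slide lies section side up on the stand's rails at the toes, the lifter's whole blade is back on the mat, and the bottles are untouched; I judged the final placement by eye, and the hand-in returned no verdict.

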